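Lock the handpiece in the oiling stand and bring up the fuller oil can

ROBOT

A 6-joint arm with a two-finger parallel gripper is mounted at the origin on a cart in front of the work surface, level with it; the furniture and walls round the work are solid. World frame = base frame: x ahead of the robot, y to its left, z up, the work surface at z = 0. Lengths are in m, angles in rad, forces in N, time in s.
With the tool pointing down it reaches from about 0.35 to 0.95 m from the base axis. Payload 17.4 kg.
Tool frame: the origin (TCP) lies on the mounting face of the last link; the fingertips stand 186 mm ahead of it and the grasp point (between the pads) lies 167 mm ahead of it (env.tip_extent is the distance from the TCP to the fingertips, in m); z points along the fingers, y is the line along which they close (so a half turn about z gives the same grasp; the last joint's range is limited). The gripper opens to 93 mm and grips with 3 to 60 N. Pads are 15 mm wide; open, the fingers measure 128 mm over their backs; the gripper's body (75 mm by 188 mm) begins 65 mm behind the grasp point.
Start: joints at [1.071, 0.116, 1.442, -0, 1.584, -0.038], TCP at [0.301, 0.604, 0.405] pointing down, gripper open.
Joint ranges: [-2.83, 2.83], [-0.83, 2.19], [0.07, 2.5], [-1.14, 4.28], [0.01, 3], [-2.97, 2.97]. Speed limits (rad/s): [1.89, 1.89, 2.22, 3.14, 3.14, 3.14].

INTERFACE

Orientations are given as a rotation vector (axis times angle).
In Python, from plant import env gives the robot as it stands. The module is installed in compiled form; this text tells all that it offers.
- The arm moves only by the tool send_rows, never from a script. Its argument "increments" is a list of rows, each a list of 7 numbers: the shift along the tool's x, y, z in m, then the turn, a rotation vector about the tool's x, y, z in rad, then the finger opening in m, from 0 to 0.093. A call has exactly 8 rows; each row shifts and turns the commanded pose from where the row before left it, along the tool's axes as they then stand; what a row does not reach is not made up. A row lasts 1/10 s, in which the tool goes at most 50 mm and 8.59 degrees, less where a joint would pass 70% of its speed; a pose out of reach is approached as far as the arm can. A call is refused whole if a number of a shift passes 0.05 or a number of a turn 0.15, either way. A call with a gripper value outside its range is refused whole. The fingers move at their own pace and stop on an object; the grip force is fixed at half the most. Time passes only in rows, so rows that do not move let the fingers close, or fill a call up. It gives the time, the measured TCP pose, the force, the opening and the grip force at its end, in the units of the state.
- env.state(): the state, without advancing time (a new reading comes with each control period).
- env.grab_frame(name): name is "side" or "top"; returns a dict with "frame" (384x512x3 uint8, red, green, blue), "fx", "fy", "cx", "cy" (pixels), "rvec" (rotation vector, rad) and "tvec" (3), from world to camera coordinates, as OpenCV has them. Camera axes: x right, y down, z forward; pixel columns grow to the right and rows downward; lengths in m; the calibration is good to about 2 mm. A picture is of the moment at which its call begins. There is no depth.
- env.close_job(): hands the job in; it is judged then, once.
The state is a dict: "time": time; "qpos": joint angles; "joint_velocities": joint speeds; "effort": joint torques, N m; "tool_pos": TCP position; "orientation": TCP orientation; "ft_force": force on the tool from outside, world axes, zero at the start; "torque": the same for the moment, N m; "opening": finger opening in m; "grasp_force": force on a finger pad.
Only numpy, scipy, OpenCV 4.12 (cv2) and the standard library are available. Lean on these libraries where they do the work, as an engineer would, in place of code of your own. Each camera call takes 0.05 s, during which the arm holds its last target. There are 200 camera calls.

TASK

The handpiece is seated in the oiling stand: first turn the stand's blue lock ring clockwise until its tab is fully home at the red locked mark, so that the oil pressure cannot push the handpiece out. The two oil cans look alike but one is nearly empty: find out by lifting which is the heavier, leave the lighter one standing upright in its own place, then hold the heavier one upright beside the stand with its down-turned nozzle tip inside the steel cup on top of the stand, without leaning on it. Finish while still holding the can there, clear of the cabinet top, and leave the things along the back of the cabinet undisturbed.

Things in the scene. Friction and masses are not known exactly. Their poses are not given: they have to be found in the camera images.
- oiling_stand: Fixed stand, 175 mm tall; origin at the centre of its underside, z up. A round white base (92 mm across, to 14 mm), a clear pot (60 mm across, to 103 mm) with the handpiece inside, an aluminium lid (72 mm across, its upper face 112 mm up), above it the lock ring and at the very top the open steel cup. All are on one vertical axis. Its position and yaw vary.
- lock_ring (a joint): Turn of the blue lock ring about the stand's vertical axis, rad: 0 = open (tab at the black dot), 1.2 = locked, tab over the red mark, where there is a hard stop. It grows clockwise as seen from above; starts between 0 and 0.35. Light friction (about 0.06 N m); it stays where it is left.
- ring_grip (a point): Centre of the lock ring, on the stand's axis, at mid height of the ring (140 mm above the cabinet top). The ring is a knurled blue cylinder 46 mm across and 30 mm high (125 to 155 mm up). The steel cup, 29 mm across, stands on the same axis and reaches 35 mm above this point; the lid lies 28 mm below it.
- tab_end (a point): Outer end of the ring's thumb tab, 40 mm from the axis, about 130 mm up; the tab is 10 mm wide and 8 mm high, at the foot of the ring, with a white line.
- locked_mark (a point): The red mark on the stand's lid, at its rim, on the stand's -x side: the tab points there when locked.
- cup_mouth (a point): Centre of the mouth of the steel cup on top of the stand, 175 mm above the cabinet top. The cup is open upward: 22 mm wide inside, 14 mm deep, 29 mm across outside.
- can_1_mid (a point): Axis of oil can 1, 65 mm above its foot. A can is a white and green cylinder 44 mm across; the straight body goes up to 106 mm, an aluminium shoulder to 117 mm and a white valve head (18 mm across) to 129 mm. z = up the can; x points along the red nozzle tube, which leaves the valve head at 124 mm up and is 6 mm thick. Where the can stands and where the nozzle points vary. The cans look the same; the fuller is heavier by at least 1.5 N and both weigh under 4.5 N.
- can_1_tip (a point): End of the down-turned nozzle of can 1: 75 mm from the can's axis along its x, 102 mm above its foot; tube 6 mm thick, its last 22 mm point straight down.
- can_2_mid (a point): The same point of oil can 2, which looks like can 1.
- can_2_tip (a point): End of the down-turned nozzle of can 2, placed as on can 1.
- can_1: Oil can 1; origin at the centre of its foot, axes as can_1_mid.
- can_2: Oil can 2; origin at the centre of its foot, axes as can_1_mid.
- pouch_roll: Bystander: roll of pouch film 88x101 mm, 66 mm high, at the back left; origin under its centre.
- bur_block: Bystander: small bur stand 32x70 mm, 38 mm high, at the back; origin under its centre.
- cotton_jar: Bystander: opal jar with steel lid, 69 mm across, 104 mm high, at the back; origin under its centre.
- disinfectant: Bystander: spray bottle 56x119 mm, 264 mm high, at the back right; origin under its centre.

How it is judged:
By the outcome, as a careful person would: the job done as asked, in the order asked, and still so for the second after the job is handed in, while the arm keeps its last pose, push and grip.
It also fails if it takes over 72 s, if anything falls off the work surface, if the arm or the gripper's body presses on something with over 40 N, if the wrist force passes 120 N, or if a joint passes its speed limit or range.

## Working session

There is one attempt and no reset: what is moved stays moved. The work goes in short steps, Python scripts to look and compute and a tool call to move; the robot and the scene stay as the last step left them, time stands still between calls to the robot, and variables do not carry over. Pictures are saved under pics/ and viewed, at most 10 in all, crops included, and the job is handed in when it is done.

Besides the shell and the picture viewer there is one more tool, called after "Request:" as name(argument=value, ...), one argument or row to a line, values as JSON. send_rows: Moves the arm, as the interface text tells. Its arguments: {"type":"object","properties":{"increments":{"type":"array","items":{"type":"array","items":{"type":"number"}}}},"required":["increments"]}

```bash
mkdir -p pics; ls
python3 - <<'E'
from plant import env
import cv2,numpy as np
print(env.state())
for n in("top","side"):
    f=env.grab_frame(n); cv2.imwrite(f"pics/{n}0.png",cv2.cvtColor(f["frame"],cv2.COLOR_RGB2BGR))
    R=cv2.Rodrigues(np.array(f["rvec"]))[0]; print(n,f["fx"],f["cx"],f["cy"],R.round(3).tolist(),(-R.T@np.array(f["tvec"])).round(3))
E
```

```text
pics
{'time': 0.0, 'qpos': array([ 1.07116343e+00,  1.16494408e-01,  1.44225416e+00, -3.04138140e-05,
        1.58397362e+00, -3.77964703e-02]), 'joint_velocities': array([ 0.00026691, -0.00036714,  0.00076302,  0.00077139, -0.00124471,
       -0.00056026]), 'effort': array([ 1.34814209e-04, -7.21275687e+01, -6.22601795e+01,  7.79258134e-02,
        2.39343743e-02, -7.38133190e-05]), 'tool_pos': array([0.3007926 , 0.60429495, 0.40400627]), 'orientation': array([-7.18959453e-01, -3.05794029e+00,  1.72311806e-03]), 'ft_force': array([ 0.5140705 ,  0.88646772, -1.17799348]), 'torque': array([-0.01310283, -0.04477852, -0.06986457]), 'grasp_force': 0.0, 'opening': 0.0930676858551904}
top 381.5708652275428 247.214694441391 194.5618262647531 [[-0.072, -0.997, 0.001], [-0.976, 0.071, -0.206], [0.205, -0.016, -0.979]] [0.38  0.12  1.002]
side 399.7496791513009 256.6446245514331 192.66160565814758 [[0.97, -0.241, 0.005], [-0.12, -0.498, -0.859], [0.209, 0.833, -0.513]] [ 0.345 -0.711  0.62 ]
```

View pics/top0.png

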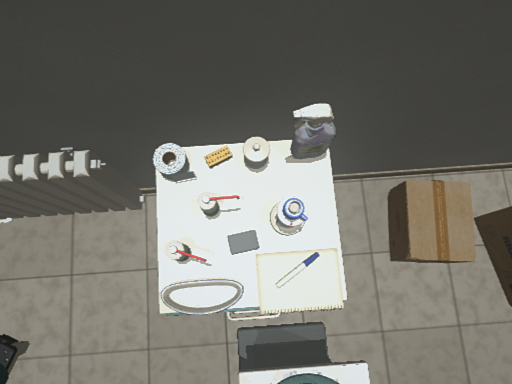

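View pics/side0.png

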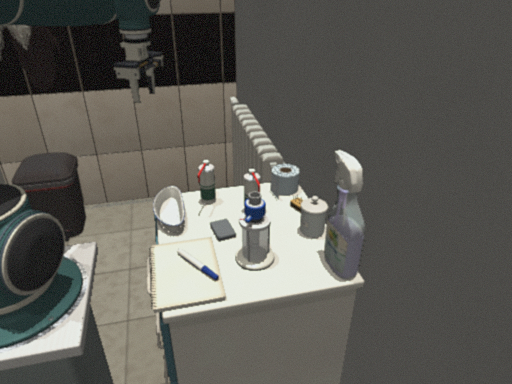

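The top view shows the stand at about (291,212), the cans at (208,205) and (178,250) with red nozzles pointing right, and the bystanders along the back (top). The side view shows the ring at (255,210). Next I'll measure with masks.

```bash
cat > h.py <<'E'
from plant import env
import cv2,numpy as np
from scipy.spatial.transform import Rotation as Rn
def grab(n):
    f=env.grab_frame(n); f["R"]=cv2.Rodrigues(np.array(f["rvec"]))[0]; f["C"]=-f["R"].T@np.array(f["tvec"]); return f
def ray(f,u,v):
    return f["R"].T@np.array([(u-f["cx"])/f["fx"],(v-f["cy"])/f["fy"],1])
def onz(f,u,v,z):
    d=ray(f,u,v); return f["C"]+d*(z-f["C"][2])/d[2]
def proj(f,p):
    K=np.array([[f["fx"],0,f["cx"]],[0,f["fy"],f["cy"]],[0,0,1]])
    return cv2.projectPoints(np.array([p],float),f["rvec"],f["tvec"],K,None)[0][0,0]
def two(f,a,g,b):
    d=ray(f,*a);e=ray(g,*b);s=np.linalg.lstsq(np.c_[d,-e],g["C"]-f["C"],rcond=None)[0]
    p=f["C"]+d*s[0];q=g["C"]+e*s[1]; return (p+q)/2,np.linalg.norm(p-q)
def blobs(f,lo,hi,amin=8):
    h=cv2.cvtColor(f["frame"],cv2.COLOR_RGB2HSV); m=cv2.inRange(h,np.array(lo),np.array(hi))
    n,l,s,c=cv2.connectedComponentsWithStats(m)
    return [(c[i].round(1),s[i].tolist(),np.argwhere(l==i)[:,::-1]) for i in range(1,n) if s[i][4]>=amin]
BLUE=((105,120,50),(125,255,255)); RED=((0,150,90),(8,255,255)); RED2=((172,150,90),(180,255,255))
E
python3 - <<'E'
from h import *
ims=[]
for n,bx in(("top",(150,180,170,90)),("side",(180,150,110,120))):
    f=grab(n)
    for nm,c in(("B",BLUE),("R",RED),("R2",RED2)):
        for b in blobs(f,*c): print(n,nm,b[0],b[1])
    x,y,w,h=bx; im=cv2.cvtColor(f["frame"],cv2.COLOR_RGB2BGR)[y:y+h,x:x+w]
    ims.append(cv2.resize(im,None,fx=4 if n=="top" else 2.5,fy=4 if n=="top" else 2.5,interpolation=cv2.INTER_CUBIC))
cv2.imwrite("pics/topc.png",ims[0])
g=grab("side");im=cv2.cvtColor(g["frame"],cv2.COLOR_RGB2BGR)[150:270,185:285];cv2.imwrite("pics/sidec.png",cv2.resize(im,None,fx=5,fy=5,interpolation=cv2.INTER_CUBIC))
E
```

```text
top B [292.6 212.4] [284, 199, 22, 21, 48]
top B [310.8 258.8] [305, 253, 13, 12, 45]
top R [232.1 196.7] [226, 196, 12, 2, 14]
top R [189.7 255. ] [177, 250, 28, 11, 42]
side B [254.3 212. ] [245, 199, 20, 23, 224]
side B [209.2 272.4] [202, 266, 16, 14, 81]
side R [200.8 170.5] [198, 164, 8, 14, 24]
side R [255.9 179.4] [252, 173, 8, 14, 25]
```

View pics/topc.png

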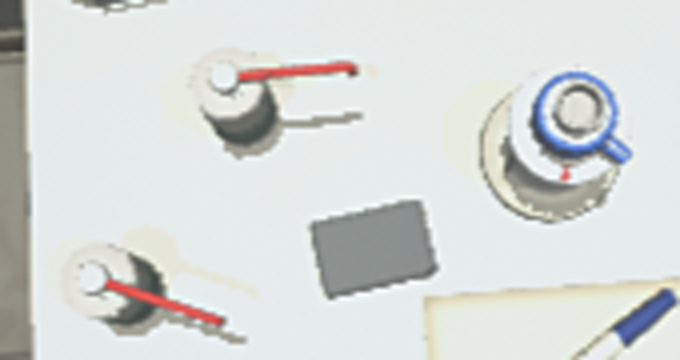

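View pics/sidec.png

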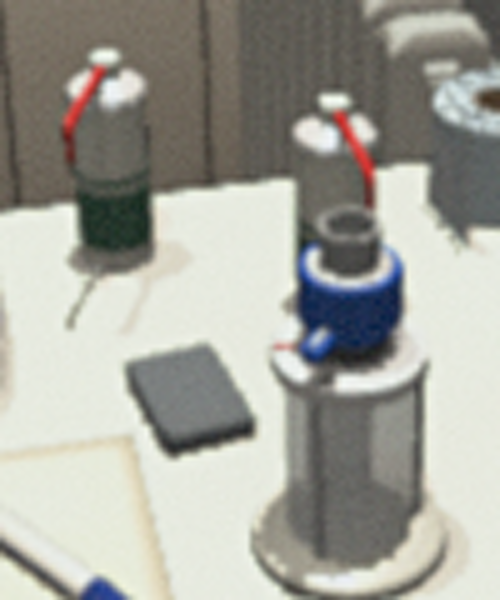

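The crops resolve these points in full-image pixels. Top view: cup mouth (294.5,206.3), tab end (306,219.5), red mark (291.5,223.8), valve heads (206,199) and (173,249.5), nozzle elbows (237.5,197.3) and (205,260.5). Side view: cup mouth (255,194.4), valve heads (252,170.4) and (206,161.2).

Run:
```python
from h import *
t=grab("top");s=grab("side")
r=lambda p:np.round(p,4)
for n,a,b,z in(("cup",(294.5,206.3),(255,194.4),.175),("A",(206,199),(252,170.4),.129),("B",(173,249.5),(206,161.2),.129)):
    p,e=two(t,a,s,b); print(n,"2view",r(p),r(e),"onz top",r(onz(t,*a,z)),"side",r(onz(s,*b,z)))
A=onz(t,206,199,.129);B=onz(t,173,249.5,.129)
for n,u,c in(("A",(237.5,197.3),A),("B",(205,260.5),B)):
    e=onz(t,*u,.122);d=(e-c)[:2];print(n,"elbow",r(e),"len",np.linalg.norm(d),"ang",np.arctan2(d[1],d[0]))
c=onz(t,294.5,206.3,.175)
for n,u,z in(("tab",(306,219.5),.134),("mark",(291.5,223.8),.112)):
    e=onz(t,*u,z);d=(e-c)[:2];print(n,r(e),np.linalg.norm(d),np.arctan2(d[1],d[0]))
```

```text
cup 2view [0.52   0.0045 0.1759] 0.0022 onz top [0.5191 0.0046 0.175 ] side [0.5215 0.0062 0.175 ]
A 2view [0.5602 0.2022 0.1284] 0.0024 onz top [0.5589 0.2023 0.129 ] side [0.5612 0.2014 0.129 ]
B 2view [0.449  0.2826 0.1296] 0.0028 onz top [0.4477 0.2828 0.129 ] side [0.4505 0.284  0.129 ]
A elbow [0.5591 0.1289 0.122 ] len 0.07344195092423883 ang -1.568555858178064
B elbow [0.4181 0.2124 0.122 ] len 0.0763659432741446 ang -1.9676478740382743
tab [ 0.4935 -0.0244  0.134 ] 0.03866590114619649 -2.293568061377643
mark [0.4887 0.0069 0.112 ] 0.030439125118061443 3.0650629987449842
```

```bash
cat >> h.py <<'E'
def plan(xyz,psi,n,op,m=None):
    """work out rows: n moving rows to TCP xyz with closing-line angle psi; padded to m"""
    s=env.state(); p=np.array(s["tool_pos"]); R0=Rn.from_rotvec(s["orientation"]).as_matrix()
    R1=np.array([[np.sin(psi),np.cos(psi),0],[-np.cos(psi),np.sin(psi),0],[0,0,-1]])
    w=Rn.from_matrix(R0.T@R1).as_rotvec(); R=R0.copy(); rows=[]
    q=p.copy()
    for i in range(n):
        tgt=p+(np.array(xyz)-p)*(i+1)/n
        d=(R.T@(tgt-q)).round(3); t=(w/n).round(3); rows.append([*d.tolist(),*t.tolist(),op])
        q=q+R@d; R=R@Rn.from_rotvec(t).as_matrix()
    for i in range(0,n,8): print(str([[float(f"{v:g}") for v in r] for r in rows[i:i+8]]).replace(" ",""))
    print("end",q.round(4),"from",p.round(4))
E
python3 -c "
from h import *
plan((.5205,.005,.40),-.74,16,.093)"
```

```text
Traceback (most recent call last):
  File "h.py", line 25, in plan
    w=Rn.from_matrix(R0.T@R1).as_rotvec(); R=R0.copy(); rows=[]
      ~~~~~~~~~~~~~~^^^^^^^^^
  File "scipy/spatial/transform/_rotation.pyx", line 1143, in scipy.spatial.transform._rotation.Rotation.from_matrix
ValueError: Non-positive determinant (left-handed or null coordinate frame) in rotation matrix 0: [[ 2.74640692e-01 -9.61546926e-01 -1.75204845e-05]
 [-9.61546901e-01 -2.74640689e-01  2.19968644e-04]
 [ 2.16322011e-04  4.35655729e-05  9.99999976e-01]].
```

```bash
sed -i 's/\[\[np.sin(psi),np.cos(psi),0\],\[-np.cos(psi),np.sin(psi),0\]/[[-np.sin(psi),np.cos(psi),0],[np.cos(psi),np.sin(psi),0]/' h.py
python3 -c "
from h import *
plan((.5205,.005,.40),-.74,16,.093)"
```

```text
[[-0.029,-0.027,0.0,-0.0,0.0,0.116,0.093],[-0.032,-0.024,0.001,-0.0,0.0,0.116,0.093],[-0.035,-0.02,-0.0,-0.0,0.0,0.116,0.093],[-0.036,-0.016,0.0,-0.0,0.0,0.116,0.093],[-0.038,-0.012,0.0,-0.0,0.0,0.116,0.093],[-0.04,-0.007,0.001,-0.0,0.0,0.116,0.093],[-0.039,-0.002,0.0,-0.0,0.0,0.116,0.093],[-0.04,0.002,0.0,-0.0,0.0,0.116,0.093]]
[[-0.04,0.007,0.001,-0.0,0.0,0.116,0.093],[-0.038,0.011,-0.0,-0.0,0.0,0.116,0.093],[-0.037,0.016,0.0,-0.0,0.0,0.116,0.093],[-0.034,0.019,0.001,-0.0,0.0,0.116,0.093],[-0.032,0.024,-0.0,-0.0,0.0,0.116,0.093],[-0.03,0.027,0.0,-0.0,0.0,0.116,0.093],[-0.025,0.031,0.0,-0.0,0.0,0.116,0.093],[-0.023,0.033,0.001,-0.0,0.0,0.116,0.093]]
end [0.5204 0.0046 0.3997] from [0.3008 0.6043 0.4046]
```

Request:
send_rows(
  increments=[
    [-0.029,-0.027,0,0,0,0.116,0.093],
    [-0.032,-0.024,0.001,0,0,0.116,0.093],
    [-0.035,-0.02,0,0,0,0.116,0.093],
    [-0.036,-0.016,0,0,0,0.116,0.093],
    [-0.038,-0.012,0,0,0,0.116,0.093],
    [-0.04,-0.007,0.001,0,0,0.116,0.093],
    [-0.039,-0.002,0,0,0,0.116,0.093],
    [-0.04,0.002,0,0,0,0.116,0.093],
  ],
)

```text
time: 1.15
tool_pos: [0.4107, 0.3034, 0.4029]
orientation: [2.017, 2.408, 0.001]
ft_force: [1.8, 0.5, -0.1]
opening: 0.0929
grasp_force: 0.0
```

Request:
send_rows(
  increments=[
    [-0.04,0.007,0.001,0,0,0.116,0.093],
    [-0.038,0.011,0,0,0,0.116,0.093],
    [-0.037,0.016,0,0,0,0.116,0.093],
    [-0.034,0.019,0.001,0,0,0.116,0.093],
    [-0.032,0.024,0,0,0,0.116,0.093],
    [-0.03,0.027,0,0,0,0.116,0.093],
    [-0.025,0.031,0,0,0,0.116,0.093],
    [-0.023,0.033,0.001,0,0,0.116,0.093],
  ],
)

```text
time: 1.95
tool_pos: [0.5206, 0.0029, 0.4001]
orientation: [2.882, 1.251, 0.001]
ft_force: [0.5, 0.3, 0.6]
opening: 0.0929
grasp_force: 0.0
```

```bash
python3 -c "
from h import *
s=env.state();print(s['time'],s['tool_pos'],s['qpos'].round(3),s['orientation'],s['ft_force'])
f=grab('side');im=cv2.cvtColor(f['frame'],cv2.COLOR_RGB2BGR)[60:260,140:400];cv2.imwrite('pics/s2.png',cv2.resize(im,None,fx=2.5,fy=2.5))
plan((.5205,.005,.307),-.74,8,.093)"
```

```text
1.95 [0.52062431 0.002906   0.40006821] [-0.043 -0.223  1.775  0.     1.589  0.708] [2.88162705e+00 1.25064738e+00 1.06717090e-03] [0.50499989 0.27951609 0.56683535]
[[0.0,-0.001,0.012,0.0,0.0,-0.003,0.093],[0.001,-0.0,0.011,0.0,0.0,-0.003,0.093],[0.0,-0.001,0.012,0.0,0.0,-0.003,0.093],[0.001,-0.001,0.011,0.0,0.0,-0.003,0.093],[0.0,-0.0,0.012,0.0,0.0,-0.003,0.093],[0.001,-0.001,0.011,0.0,0.0,-0.003,0.093],[0.0,-0.0,0.012,0.0,0.0,-0.003,0.093],[0.001,-0.001,0.011,0.0,0.0,-0.003,0.093]]
end [0.5209 0.0052 0.3074] from [ 0.5218 -0.0009  0.3995]
```

View pics/s2.png

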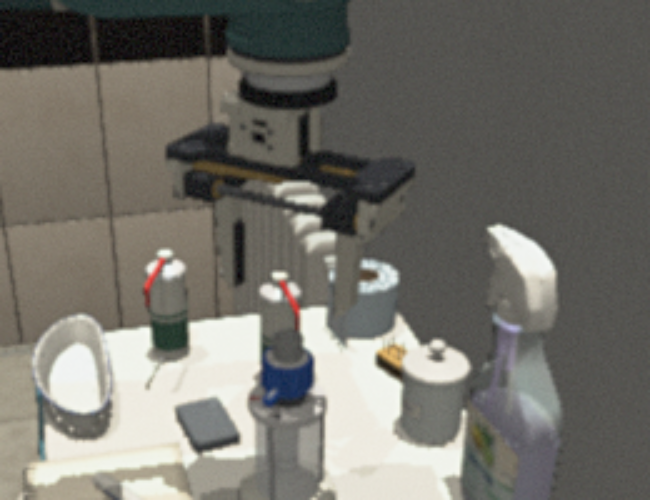

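The gripper is straddling the ring, with the fingers on either side of it at crop (230,250) and (345,280). The tab is at (268,395). The small position offset is motion lag, so I'll descend straight.

Request:
send_rows(
  increments=[
    [0,0,0,0,0,0,0.093],
    [0,0,0,0,0,0,0.093],
    [0,0,0.01,0,0,0,0.093],
    [0,0,0.01,0,0,0,0.093],
    [0,0,0.01,0,0,0,0.093],
    [0,0,0.01,0,0,0,0.093],
    [0,0,0.01,0,0,0,0.093],
    [0,0,0,0,0,0,0.093],
  ],
)

```text
time: 2.8
tool_pos: [0.5202, 0.0047, 0.3479]
orientation: [-2.878, -1.258, 0.003]
ft_force: [0.3, -0.7, 0.0]
opening: 0.0934
grasp_force: 0.0
```

```bash
python3 -c "
from h import *
plan((.5205,.005,.307),-.74,5,.093)"
```

```text
[[0.0,0.0,0.008,-0.0,0.0,-0.001,0.093],[0.0,0.0,0.008,-0.0,0.0,-0.001,0.093],[0.0,0.0,0.009,-0.0,0.0,-0.001,0.093],[0.0,0.0,0.008,-0.0,0.0,-0.001,0.093],[0.001,0.0,0.008,-0.0,0.0,-0.001,0.093]]
end [0.5208 0.0054 0.3069] from [0.5202 0.0047 0.3479]
```

Request:
send_rows(
  increments=[
    [0,0,0.01,0,0,0,0.093],
    [0,0,0.01,0,0,0,0.093],
    [0,0,0.01,0,0,0,0.093],
    [0,0,0.01,0,0,0,0.093],
    [0,0,0,0,0,0,0.06],
    [0,0,0,0,0,0,0.055],
    [0,0,0,0,0,0,0.05],
    [0,0,0,0,0,0,0.05],
  ],
)

```text
time: 3.6
tool_pos: [0.5205, 0.0046, 0.3103]
orientation: [2.878, 1.258, 0.001]
ft_force: [-0.1, 1.0, -0.2]
opening: 0.0653
grasp_force: 0.0
```

Request:
send_rows(
  increments=[
    [0,0,0,0,0,0,0.046],
    [0,0,0,0,0,0,0.044],
    [0,0,0,0,0,0,0.04],
    [0,0,0,0,0,0,0.04],
    [0,0,0,0,0,0,0.04],
    [0,0,0,0,0,0,0.04],
    [0,0,0,0,0,0,0.04],
    [0,0,0,0,0,0,0.04],
  ],
)

```text
time: 4.4
tool_pos: [0.5206, 0.0043, 0.31]
orientation: [2.878, 1.257, 0.001]
ft_force: [4.5, -3.9, -0.8]
opening: 0.0457
grasp_force: 30.0
```

Request:
send_rows(
  increments=[
    [0,0,0,0,0,0.05,0.04],
    [0,0,0,0,0,0.1,0.04],
    [0,0,0,0,0,0.1,0.04],
    [0,0,0,0,0,0.1,0.04],
    [0,0,0,0,0,0.1,0.04],
    [0,0,0,0,0,0.1,0.04],
    [0,0,0,0,0,0.1,0.04],
    [0,0,0,0,0,0.05,0.04],
  ],
)

```text
time: 5.2
tool_pos: [0.5206, 0.0044, 0.31]
orientation: [3.135, 0.188, 0.002]
ft_force: [2.9, -1.7, 0.2]
opening: 0.0451
grasp_force: 30.0
```

```bash
python3 -c "
from h import *
s=env.state();print(s['tool_pos'],s['qpos'].round(3),s['ft_force'],s['torque'],s['opening'])"
```

```text
[0.52056639 0.00438943 0.31001266] [-0.04  -0.184  1.888 -0.     1.436  1.411] [ 2.85054948 -1.68311755  0.19860661] [-0.22226561 -0.40014956  0.1003765 ] 0.045075334904412984
```

Request:
send_rows(
  increments=[
    [0,0,0,0,0,0.03,0.04],
    [0,0,0,0,0,0.03,0.04],
    [0,0,0,0,0,0.03,0.04],
    [0,0,0,0,0,0.03,0.04],
    [0,0,0,0,0,0.03,0.04],
    [0,0,0,0,0,0.03,0.04],
    [0,0,0,0,0,0,0.04],
    [0,0,0,0,0,0,0.04],
  ],
)

```text
time: 6.0
tool_pos: [0.5206, 0.0045, 0.31]
orientation: [3.14, -0.087, 0.002]
ft_force: [5.7, -2.6, 0.1]
opening: 0.0458
grasp_force: 30.0
```

```bash
python3 -c "
from h import *
s=env.state();print(s['tool_pos'],s['qpos'].round(3),s['ft_force'],s['torque'],s['opening'])
t=grab('top');im=cv2.cvtColor(t['frame'],cv2.COLOR_RGB2BGR)[180:240,260:340]
g=grab('side');im2=cv2.cvtColor(g['frame'],cv2.COLOR_RGB2BGR)[185:245,220:300]
cv2.imwrite('pics/r.png',cv2.resize(np.hstack([im,im2]),None,fx=5,fy=5,interpolation=cv2.INTER_CUBIC))"
```

```text
[0.5205516  0.00445399 0.30999857] [-0.04  -0.184  1.888 -0.     1.436  1.586] [ 5.72168149 -2.57677832  0.07640637] [-0.27785006 -0.64678249 -0.10371819] 0.04576581688974807
```

View pics/r.png

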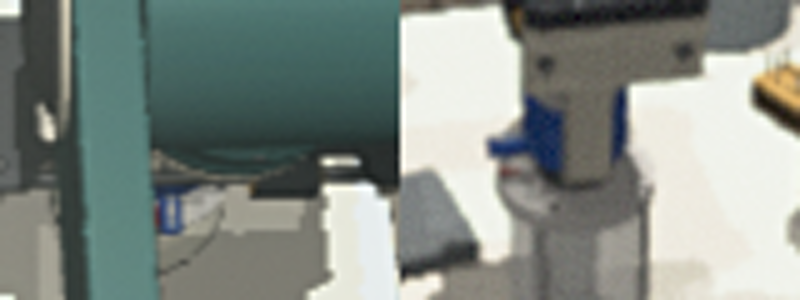

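The tab is at about (505,145) in the right half, close to the red mark, but the torque shows no hard stop yet. I'll keep turning.

Request:
send_rows(
  increments=[
    [0,0,0,0,0,0.02,0.04],
    [0,0,0,0,0,0.02,0.04],
    [0,0,0,0,0,0.02,0.04],
    [0,0,0,0,0,0.02,0.04],
    [0,0,0,0,0,0.02,0.04],
    [0,0,0,0,0,0.02,0.04],
    [0,0,0,0,0,0,0.04],
    [0,0,0,0,0,0,0.04],
  ],
)

```text
time: 6.9
tool_pos: [0.5206, 0.0045, 0.31]
orientation: [3.129, -0.275, 0.002]
ft_force: [5.3, -2.4, 0.7]
opening: 0.0457
grasp_force: 30.0
```

```bash
python3 -c "
from h import *
s=env.state();print(s['tool_pos'],s['qpos'].round(3),s['ft_force'],s['torque'],s['opening'],s['effort'].round(2))"
```

```text
[0.52055415 0.00447567 0.3100083 ] [-0.04  -0.184  1.888 -0.     1.436  1.706] [ 5.32905902 -2.38745175  0.74240715] [-0.2534498  -0.74955059 -0.06933529] 0.04571765361020635 [ 1.290e+00 -4.504e+01 -5.831e+01  4.800e-01  1.350e+00 -2.000e-02]
```

```bash
python3 -c "
from h import *
t=grab('top');g=grab('side')
for a in (2.9,3.0,3.1,3.2,3.3,3.4,3.5): 
    p=np.array([.5208+.04*np.cos(a),.0048+.04*np.sin(a),.130]);print(a,proj(t,p).round(1),proj(g,p).round(1))
im=cv2.cvtColor(t['frame'],cv2.COLOR_RGB2BGR)[205:235,280:320]
im2=cv2.cvtColor(g['frame'],cv2.COLOR_RGB2BGR)[200:230,230:270]
cv2.imwrite('pics/r2.png',cv2.resize(np.hstack([im,im2]),None,fx=10,fy=10,interpolation=cv2.INTER_CUBIC))"
```

```text
2.9 [289.4 225.9] [236.7 212.1]
3.0 [291.2 226.1] [236.7 213.1]
3.1 [292.9 226.2] [236.9 214.1]
3.2 [294.6 226. ] [237.3 215.1]
3.3 [296.4 225.7] [237.9 216.1]
3.4 [298.  225.2] [238.6 217. ]
3.5 [299.6 224.6] [239.5 217.9]
```

View pics/r2.png

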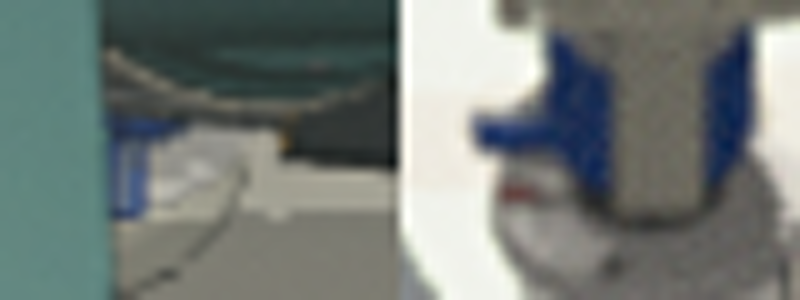

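The tab centre is at top pixel 292.8 (about 3.1 rad) and still moving with the gripper, with the mark at about 3.07. I'll keep turning and read the torque while it moves.

Request:
send_rows(
  increments=[
    [0,0,0,0,0,0.02,0.04],
    [0,0,0,0,0,0.02,0.04],
    [0,0,0,0,0,0.02,0.04],
    [0,0,0,0,0,0.02,0.04],
    [0,0,0,0,0,0.02,0.04],
    [0,0,0,0,0,0.02,0.04],
    [0,0,0,0,0,0.02,0.04],
    [0,0,0,0,0,0.02,0.04],
  ],
)

```text
time: 7.8
tool_pos: [0.5204, 0.0045, 0.31]
orientation: [3.097, -0.527, 0.001]
ft_force: [4.5, -2.6, 2.9]
opening: 0.0458
grasp_force: 30.0
```

```bash
python3 -c "
from h import *
s=env.state();print(s['tool_pos'],s['qpos'].round(3),s['ft_force'],s['torque'],s['effort'].round(2))
t=grab('top');h=t['frame'][215:230,286:304].astype(int)
print((h[:,:,2]-h[:,:,0])[6:13])"
```

```text
[0.52041628 0.00454567 0.30999691] [-0.04  -0.184  1.888 -0.     1.437  1.868] [ 4.51380489 -2.55024502  2.91725485] [-0.54487074 -0.51373024  0.8505942 ] [  0.73 -42.52 -56.13   0.85   0.61   0.29]
[[ 31  31  32  32  39  23  -2  47  16 -10  -9  -6  -8  -7  -7  -7  -9 -12]
 [ 31  32  32  33  39  23  -4  41   9 -10  -9  -7  -8  -7  -7  -8 -12 -14]
 [ 31  31  31  32  35  23  10  43   8  -9  -9  -9  -7  -6  -8 -13 -17 -15]
 [ 31  32  32  32  33  22  15  44   7  -9  -6  -7  -9 -12 -16 -16 -14 -13]
 [ 31  32  31  32  33  34  44  50   4  -8 -10 -13 -17 -17 -16 -16 -13 -11]
 [ 30  30  31  32  33  33  45  26 -13 -18 -17 -18 -17 -16 -17 -15 -10  -9]
 [ 30  30  31  32  26  -2 -11 -13 -15 -14 -13 -13 -13 -13 -12 -10  -8 -10]]
```

The torque has jumped to 0.85 N m and the tab stays at column ~292 (about 3.05 rad), so the ring is on its stop over the mark. Next I release and rise.

Request:
send_rows(
  increments=[
    [0,0,0,0,0,0,0.05],
    [0,0,0,0,0,0,0.07],
    [0,0,0,0,0,0,0.093],
    [0,0,0,0,0,0,0.093],
    [0,0,-0.02,0,0,0,0.093],
    [0,0,-0.03,0,0,0,0.093],
    [0,0,-0.03,0,0,0,0.093],
    [0,0,-0.01,0,0,0,0.093],
  ],
)

```text
time: 8.65
tool_pos: [0.5204, 0.0046, 0.4028]
orientation: [-3.097, 0.526, -0.005]
ft_force: [-0.7, -0.8, -0.0]
opening: 0.0924
grasp_force: 0.0
```

```bash
python3 -c "
from h import *
plan((.560,.202,.36),0.0,16,.093)"
```

```text
[[-0.002,-0.012,0.003,0.0,-0.0,-0.119,0.093],[0.0,-0.013,0.002,0.0,-0.0,-0.119,0.093],[0.001,-0.013,0.003,0.0,-0.0,-0.119,0.093],[0.003,-0.012,0.003,0.0,-0.0,-0.119,0.093],[0.004,-0.012,0.002,0.0,-0.0,-0.119,0.093],[0.006,-0.011,0.003,0.0,-0.0,-0.119,0.093],[0.006,-0.011,0.003,0.0,-0.0,-0.119,0.093],[0.008,-0.009,0.002,0.0,-0.0,-0.119,0.093]]
[[0.01,-0.009,0.003,0.0,-0.0,-0.119,0.093],[0.01,-0.007,0.003,0.0,-0.0,-0.119,0.093],[0.011,-0.007,0.002,0.0,-0.0,-0.119,0.093],[0.011,-0.005,0.003,0.0,-0.0,-0.119,0.093],[0.012,-0.003,0.003,0.0,-0.0,-0.119,0.093],[0.013,-0.002,0.003,0.0,-0.0,-0.119,0.093],[0.012,-0.001,0.002,0.0,-0.0,-0.119,0.093],[0.013,0.001,0.003,0.0,-0.0,-0.119,0.093]]
end [0.5598 0.2023 0.3599] from [0.5204 0.0046 0.4028]
```

Request:
send_rows(
  increments=[
    [-0.002,-0.012,0.003,0,0,-0.119,0.093],
    [0,-0.013,0.002,0,0,-0.119,0.093],
    [0.001,-0.013,0.003,0,0,-0.119,0.093],
    [0.003,-0.012,0.003,0,0,-0.119,0.093],
    [0.004,-0.012,0.002,0,0,-0.119,0.093],
    [0.006,-0.011,0.003,0,0,-0.119,0.093],
    [0.006,-0.011,0.003,0,0,-0.119,0.093],
    [0.008,-0.009,0.002,0,0,-0.119,0.093],
  ],
)

```text
time: 9.45
tool_pos: [0.5398, 0.1035, 0.3775]
orientation: [-2.991, -0.959, 0.002]
ft_force: [0.0, -0.0, -0.1]
opening: 0.0926
grasp_force: 0.0
```

Request:
send_rows(
  increments=[
    [0.01,-0.009,0.003,0,0,-0.119,0.093],
    [0.01,-0.007,0.003,0,0,-0.119,0.093],
    [0.011,-0.007,0.002,0,0,-0.119,0.093],
    [0.011,-0.005,0.003,0,0,-0.119,0.093],
    [0.012,-0.003,0.003,0,0,-0.119,0.093],
    [0.013,-0.002,0.003,0,0,-0.119,0.093],
    [0.012,-0.001,0.002,0,0,-0.119,0.093],
    [0.013,0.001,0.003,0,0,-0.119,0.093],
  ],
)

```text
time: 10.25
tool_pos: [0.5596, 0.2028, 0.3557]
orientation: [-2.219, -2.223, 0.001]
ft_force: [-0.1, 0.1, -0.1]
opening: 0.093
grasp_force: 0.0
```

Request:
send_rows(
  increments=[
    [0,0,0,0,0,0,0.093],
    [0,0,0,0,0,0,0.093],
    [0,0,0,0,0,0,0.093],
    [0,0,0,0,0,0,0.093],
    [0,0,0,0,0,0,0.093],
    [0,0,0,0,0,0,0.093],
    [0,0,0,0,0,0,0.093],
    [0,0,0,0,0,0,0.093],
  ],
)

```text
time: 11.05
tool_pos: [0.5595, 0.2023, 0.3568]
orientation: [2.225, 2.218, 0.0]
ft_force: [0.7, -0.5, -0.2]
opening: 0.0929
grasp_force: 0.0
```

```bash
python3 -c "
from h import *
t=grab('top');
f=grab('side');
for c in (RED,): print([(b[0],b[1]) for b in blobs(t,*c)+blobs(f,*c)])
for a in (-1.4,-1.57,-1.7): print(a, proj(f,[.560+.0735*np.cos(a),.202+.0735*np.sin(a),.105]).round(1))
print('headproj',proj(f,[.56,.202,.129]))
im=cv2.cvtColor(f['frame'],cv2.COLOR_RGB2BGR)[110:240,190:320];cv2.imwrite('pics/s3.png',cv2.resize(im,None,fx=4.5,fy=4.5))
plan((.560,.202,.250),0.0,8,.093)
print(np.mean([env.state()['ft_force'] for _ in range(5)],0))
"
```

```text
[(array([228.9, 196.9]), [225, 196, 8, 2, 9]), (array([201., 170.]), [198, 164, 8, 14, 17]), (array([256.6, 180.6]), [254, 176, 5, 10, 12])]
-1.4 [262.9 191.2]
-1.57 [258.3 192. ]
-1.7 [254.5 192.3]
headproj [251.50098836 170.34170306]
[[-0.0,0.0,0.013,0.0,-0.0,-0.0,0.093],[-0.0,0.0,0.014,0.0,-0.0,-0.0,0.093],[-0.0,0.0,0.013,0.0,-0.0,-0.0,0.093],[-0.0,0.0,0.013,0.0,-0.0,-0.0,0.093],[-0.0,0.0,0.014,0.0,-0.0,-0.0,0.093],[-0.0,0.0,0.013,0.0,-0.0,-0.0,0.093],[-0.0,0.0,0.013,0.0,-0.0,-0.0,0.093],[-0.0,0.0,0.014,0.0,-0.0,-0.0,0.093]]
end [0.5595 0.2023 0.2498] from [0.5595 0.2023 0.3568]
[-0.10798524 -0.71304026 -0.5496163 ]
```

View pics/s3.png

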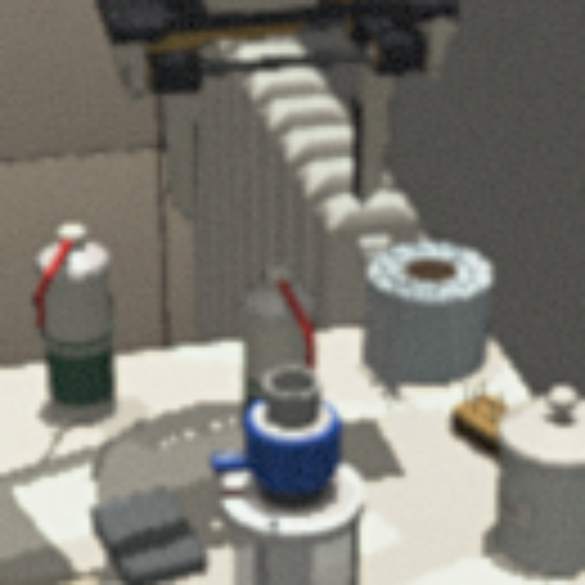

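The tab sits over the red mark at crop (230,465). The can's valve (275,275) is centred between the fingers (180 and 375). Next I descend and grasp.

Request:
send_rows(
  increments=[
    [0,0,0.013,0,0,0,0.093],
    [0,0,0.014,0,0,0,0.093],
    [0,0,0.013,0,0,0,0.093],
    [0,0,0.013,0,0,0,0.093],
    [0,0,0.014,0,0,0,0.093],
    [0,0,0.013,0,0,0,0.093],
    [0,0,0.013,0,0,0,0.093],
    [0,0,0.014,0,0,0,0.093],
  ],
)

```text
time: 11.95
tool_pos: [0.5596, 0.2023, 0.2487]
orientation: [2.225, 2.218, 0.0]
ft_force: [-0.5, -0.3, 0.6]
opening: 0.0927
grasp_force: 0.0
```

Request:
send_rows(
  increments=[
    [0,0,0,0,0,0,0.093],
    [0,0,0,0,0,0,0.08],
    [0,0,0,0,0,0,0.07],
    [0,0,0,0,0,0,0.06],
    [0,0,0,0,0,0,0.055],
    [0,0,0,0,0,0,0.051],
    [0,0,0,0,0,0,0.05],
    [0,0,0,0,0,0,0.048],
  ],
)

```text
time: 12.75
tool_pos: [0.5595, 0.2023, 0.2498]
orientation: [2.225, 2.218, 0.0]
ft_force: [0.4, 0.3, -0.0]
opening: 0.049
grasp_force: 0.0
```

Request:
send_rows(
  increments=[
    [0,0,0,0,0,0,0.047],
    [0,0,0,0,0,0,0.046],
    [0,0,0,0,0,0,0.045],
    [0,0,0,0,0,0,0.044],
    [0,0,0,0,0,0,0.042],
    [0,0,0,0,0,0,0.04],
    [0,0,0,0,0,0,0.04],
    [0,0,0,0,0,0,0.04],
  ],
)

```text
time: 13.55
tool_pos: [0.5597, 0.2023, 0.2499]
orientation: [2.225, 2.218, 0.001]
ft_force: [4.7, -0.9, 3.3]
opening: 0.0443
grasp_force: 30.0
```

Request:
send_rows(
  increments=[
    [0,0,-0.005,0,0,0,0.04],
    [0,0,-0.01,0,0,0,0.04],
    [0,0,-0.01,0,0,0,0.04],
    [0,0,-0.01,0,0,0,0.04],
    [0,0,-0.005,0,0,0,0.04],
    [0,0,0,0,0,0,0.04],
    [0,0,0,0,0,0,0.04],
    [0,0,0,0,0,0,0.04],
  ],
)

```text
time: 14.35
tool_pos: [0.5594, 0.2023, 0.2892]
orientation: [-2.224, -2.218, 0.001]
ft_force: [-0.6, -0.4, -4.1]
opening: 0.0442
grasp_force: 30.0
```

```bash
cat >> h.py <<'E'
def weigh(n=12):
    a=[]
    for _ in range(n): env.grab_frame("top"); a.append(env.state()['ft_force'])
    print("ft",np.mean(a,0).round(2),"sd",np.std(a,0).round(2))
E
python3 -c "
from h import *
weigh();s=env.state();print(s['tool_pos'],s['opening'],s['grasp_force'])
f=grab('side');print([(b[0],b[1]) for b in blobs(f,*RED)])"
```

```text
ft [ 0.3  -0.1  -3.83] sd [0.66 0.34 0.67]
[0.55954729 0.20229005 0.28974653] 0.04414163993632475 29.967091685975902
[(array([256.2, 167.4]), [253, 161, 7, 14, 20]), (array([201.4, 169.4]), [198, 164, 8, 13, 17])]
```

Can A reads about 3.8 N. The lighter can must be at least 1.5 N below a can under 4.5 N, so it weighs under 3 N, which makes A the heavier. The other can stays untouched. Now I lift A and carry it over, stopping above the cup.

Request:
send_rows(
  increments=[
    [0,0,-0.01,0,0,0,0.04],
    [0,0,-0.015,0,0,0,0.04],
    [0,0,-0.015,0,0,0,0.04],
    [0,0,-0.015,0,0,0,0.04],
    [0,0,-0.005,0,0,0,0.04],
    [0,0,0,0,0,0,0.04],
    [-0.004,-0.001,0,0,0,0,0.04],
    [-0.008,-0.003,0,0,0,0,0.04],
  ],
)

```text
time: 15.8
tool_pos: [0.5554, 0.1901, 0.3488]
orientation: [-2.224, -2.218, 0.002]
ft_force: [0.1, -0.4, -3.8]
opening: 0.0442
grasp_force: 30.0
```

Request:
send_rows(
  increments=[
    [-0.015,-0.005,0,0,0,0,0.04],
    [-0.02,-0.007,0,0,0,0,0.04],
    [-0.02,-0.007,0,0,0,0,0.04],
    [-0.02,-0.007,0,0,0,0,0.04],
    [-0.02,-0.006,0,0,0,0,0.04],
    [-0.01,-0.003,0,0,0,0,0.04],
    [-0.005,0,0,0,0,0,0.04],
    [0,0,0,0,0,0,0.04],
  ],
)

```text
time: 16.6
tool_pos: [0.5202, 0.0799, 0.3497]
orientation: [2.226, 2.217, 0.0]
ft_force: [0.3, 0.7, -2.8]
opening: 0.0442
grasp_force: 30.0
```

Request:
send_rows(
  increments=[
    [0,0,0,0,0,0,0.04],
    [0,0,0,0,0,0,0.04],
    [0,0,0,0,0,0,0.04],
    [0,0,0,0,0,0,0.04],
    [0,0,0,0,0,0,0.04],
    [0,0,0,0,0,0,0.04],
    [0,0,0,0,0,0,0.04],
    [0,0,0,0,0,0,0.04],
  ],
)

```text
time: 17.4
tool_pos: [0.5202, 0.0804, 0.3498]
orientation: [-2.225, -2.218, -0.0]
ft_force: [-0.1, -0.4, -4.4]
opening: 0.0444
grasp_force: 30.0
```

```bash
python3 -c "
from h import *
s=env.state();print(s['tool_pos'],s['orientation'],s['ft_force'],s['opening'])
t=grab('top');f=grab('side')
print([('t',b[0],b[1]) for b in blobs(t,*RED,amin=4)]);print([('s',b[0],b[1]) for b in blobs(f,*RED,amin=4)])
foot=s['tool_pos'][2]-.25; T=[s['tool_pos'][0],s['tool_pos'][1]-.075,foot+.102]
print('tip exp',T,proj(t,T),proj(f,T),'cup',proj(t,[.5207,.0047,.175]),proj(f,[.5207,.0047,.175]))
a=cv2.cvtColor(t['frame'],cv2.COLOR_RGB2BGR)[180:230,250:310];b=cv2.cvtColor(f['frame'],cv2.COLOR_RGB2BGR)[160:210,225:285]
cv2.imwrite('pics/c1.png',cv2.resize(np.hstack([a,b]),None,fx=6.6,fy=6.6,interpolation=cv2.INTER_CUBIC))"
```

```text
[0.52019203 0.08043727 0.34976429] [-2.22475914e+00 -2.21811601e+00 -1.56087938e-05] [-0.07185215 -0.39378293 -4.39095522] 0.04436345729206748
[('t', array([189.7, 255. ]), [177, 250, 28, 11, 42])]
[('s', array([249.5, 164.5]), [248, 161, 4, 8, 11]), ('s', array([200.7, 170.7]), [198, 164, 8, 14, 22]), ('s', array([254.3, 176. ]), [253, 170, 3, 12, 22])]
tip exp [np.float64(0.5201920348701845), np.float64(0.005437265980327843), np.float64(0.2017642929546527)] [295.57710491 203.60040505] [254.52139984 183.82829314] cup [294.37106978 205.56926452] [254.80942152 194.78194364]
```

View pics/c1.png

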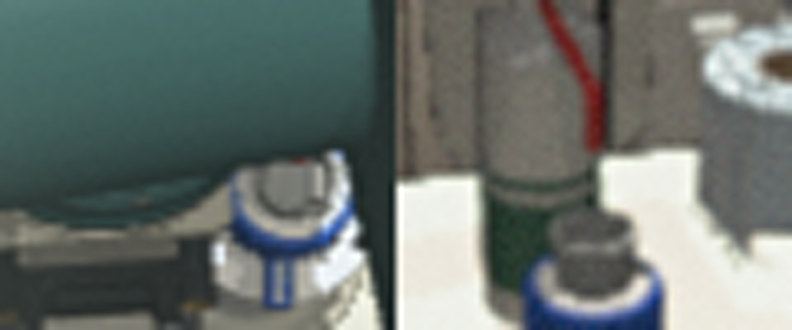

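In the side half the nozzle tip is at crop (594,150) and the cup mouth centre at (592,222), so they're lined up. The can is vertical. In the top half the red tip shows over the cup at (300,160). The offset is about 1 mm against an 8 mm allowance, so I lower 34 mm.

Request:
send_rows(
  increments=[
    [0,-0.001,0.005,0,0,0,0.04],
    [0,0,0.006,0,0,0,0.04],
    [0,0,0.006,0,0,0,0.04],
    [0,0,0.006,0,0,0,0.04],
    [0,0,0.006,0,0,0,0.04],
    [0,0,0.005,0,0,0,0.04],
    [0,0,0,0,0,0,0.04],
    [0,0,0,0,0,0,0.04],
  ],
)

```text
time: 18.3
tool_pos: [0.5192, 0.0804, 0.3158]
orientation: [2.225, 2.218, -0.0]
ft_force: [0.2, 0.4, -3.5]
opening: 0.0446
grasp_force: 30.0
```

```bash
python3 -c "
from h import *
weigh();s=env.state();print(s['tool_pos'],s['opening'],s['time'])
t=grab('top');f=grab('side')
a=cv2.cvtColor(t['frame'],cv2.COLOR_RGB2BGR)[180:230,250:310];b=cv2.cvtColor(f['frame'],cv2.COLOR_RGB2BGR)[170:220,225:285]
cv2.imwrite('pics/c2.png',cv2.resize(np.hstack([a,b]),None,fx=6.6,fy=6.6,interpolation=cv2.INTER_CUBIC))"
```

```text
ft [-0.17 -0.13 -3.55] sd [0.3  0.36 0.57]
[0.51917867 0.08044828 0.31576559] 0.044135145798360774 18.9
```

View pics/c2.png

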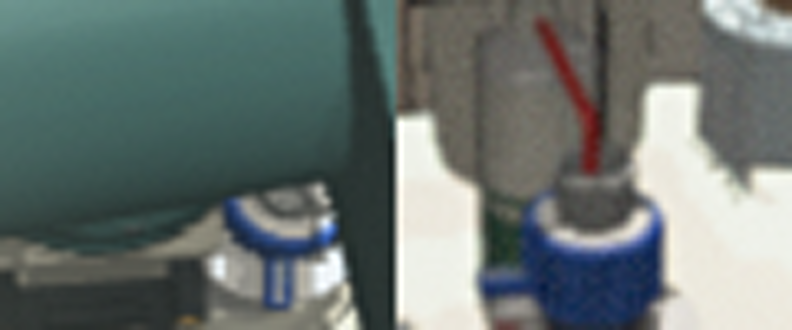

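The tip goes down behind the cup's front rim at crop (592,172), so it's inside the cup. The wrist still carries only the can's weight with no side force, so it isn't leaning. I'm handing in now.

```bash
python3 -c "
from plant import env
print(env.close_job())"
```

```text
the job is handed in; nothing more can be done
None
```

The lock ring is turned home to the red mark, and the heavier can (about 3.7 N) is held upright with its nozzle tip inside the cup, not leaning; I never lifted the lighter can, since the stated weight limits already settled it from the first one, and the job is handed in.

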